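Stand the cover plate up in the cleaning stand

TASK

Tip the aluminium cover plate up onto its long thin edge in the cleaning stand, turning it over towards the tall fence, and slide it home into the corner: its former upper face flat against the fence and its end touching the end stop. Leave it standing there by itself, and do not disturb the other things on the bench; the steel packing bar under the plate may be left wherever it ends up.

Things in the scene. Friction and masses are not known exactly. Their poses are not given: they have to be found in the camera images.
- plate: Aluminium slab 100 (x) x 130 (y) x 16 mm (z), 0.39 to 0.76 kg, origin at its centre. Starts leaning on the bar at about 17 degrees: +x points down the slope to its far edge on the stand's base, 34 to 52 mm short of the fence; +y back towards the robot; +z out of its upper face. Wanted: x straight down, z at the fence.
- near_edge (a point): Middle of the plate's raised long edge, lower corner (plate frame x -50, z -8 mm). At the start it overhangs the packing bar by about 38 mm with its underside about 35 mm above the bench, so a tilted fingertip can get under it.
- plate_back (a point): Centre of the plate's upper face (plate frame z +8 mm): the face that must end flat against the fence. From about 9 degrees short of upright the plate falls on by itself, to upright or leaning onto the fence; its foot can then be pushed home, low down.
- stand: Steel cleaning stand, fixed to the bench: base plate 170 (x) x 230 (y) x 6 mm, origin at the centre of its underside, x towards the fence (roughly the robot's left), y back towards the robot. The fence along its +x side and an end stop at the fence's -y end (farther from the robot) form the corner for the plate.
- fence_face (a point): Foot of the fence's inner face (stand x +70, y 0, z +6 mm, on the base). The fence is 12 mm thick, 210 mm long (y -105 to +105) and its top is 70 mm above the bench. Axes as the stand's.
- stop_face (a point): Foot of the end stop's face (stand x +47.5, y -85, z +6 mm). The face looks to the stand's +y and is 45 mm long, from the fence outward; the block is 12 mm thick, its top 60 mm above the bench. Axes as the stand's.
- bar: Loose steel packing bar under the plate, 24 (x) x 100 (y) x 18 mm high, 0.34 kg, lying on the stand's base about parallel to the fence; its far top edge carries the plate about 62 mm up the slope from the plate's far edge. Origin at the centre of its underside.
- bush: turned dark steel bush (bystander), 42 mm diameter, 38 mm high, standing; origin at its underside
- fitting: turned brass fitting (bystander), 38 mm diameter foot, 40 mm high; origin at its underside
- bottle: clear drinks bottle (bystander), 66 mm diameter, 210 mm high; origin at its underside
- cup: grey plastic cup (bystander), 72 mm across, 75 mm high; origin at its underside
- jar: glass jar with steel lid (bystander), 72 mm across, 80 mm high; origin at its underside
- airgun: blue air gun (bystander) lying on its side, about 240 x 80 mm, 28 mm high; origin at its underside
- brush: hand brush (bystander) lying on the bench; origin at its underside
Mind the look-alikes: they are no part of the job. Of the things shaped like the plate, the aluminium one is meant.

How it is judged:
By the outcome, as a careful person would: the job done as asked, in the order asked, and still so for the second after the job is handed in, with the robot touching nothing.
It also fails if it takes over 64 s, if anything falls off the work surface, if the arm or the gripper's body presses on something with over 40 N, if the wrist force passes 120 N, or if a joint passes its speed limit or range.

ROBOT

A 6-joint arm with a two-finger parallel gripper is mounted at the origin on the work surface. World frame = base frame: x ahead of the robot, y to its left, z up, the work surface at z = 0. Lengths are in mm, angles in rad, forces in N, time in s.
With the tool pointing down it reaches from about 250 to 775 mm from the base axis. Payload 4 kg.
Tool frame: the origin (TCP) lies at the very end of the fingers, on their centre line; the grasp point (between the pads) lies 19 mm behind it; z points along the fingers, y is the line along which they close (so a half turn about z gives the same grasp; the last joint's range is limited). The gripper opens to 85 mm and grips with 20 to 120 N. Pads are 22 mm wide; open, the fingers measure 114 mm over their backs; the gripper's body (76 mm by 85 mm) begins 54 mm behind the grasp point. The pads swing forward as they close: fully open they stand 13 mm farther back than shut.
Start: joints at [-1.418, 0.087, 1.371, -0, 1.684, -0.103], TCP at [139.157, -532.121, 231.341] pointing down, gripper open.
Joint ranges: [-3.1, 3.1], [-0.76, 2.03], [0.27, 2.55], [-1.08, 4.22], [0.17, 2.65], [-2.57, 2.57]. Speed limits (rad/s): [2.79, 2.79, 3.14, 3.14, 3.14, 3.14].

INTERFACE

Orientations are given as a 3x3 rotation matrix whose columns are the frame's x, y, z axes.
In Python, from station import env gives the robot as it stands.
- The arm moves only by the tool play_rows, never from a script. Its argument "series" is text: rows parted by semicolons, each of 7 numbers parted by spaces: the finger opening in cm, from 0 to 8.54, then the shift along the tool's x, y, z in cm, then the turn, a rotation vector about the tool's x, y, z in degrees. A call has exactly 5 rows; each row shifts and turns the commanded pose from where the row before left it, along the tool's axes as they then stand; what a row does not reach is not made up. A row lasts 1/10 s, in which the tool goes at most 50 mm and 8.59 degrees, less where a joint would pass 70% of its speed; a pose out of reach is approached as far as the arm can. A call with a gripper value outside its range is refused whole. The fingers move at their own pace and stop on an object; "force" is the grip in N (left out, the last holds). Time passes only in rows, so rows that do not move let the fingers close, or fill a call up. It gives the time, the measured TCP pose, the force, the opening and the grip force at its end, in the units of the state.
- env.read_state(): the state, without advancing time (a new reading comes with each control period).
- env.camera(name): name is "side" or "top" or "wrist"; returns (picture, depth): 480x640x3 uint8, red, green, blue; 480x640 float32, mm along the optical axis (not along the pixel's ray), 0 where there is no reading.
- env.get_calibration(name): a dict with "intrinsics" (3x3 intrinsics, pixels), "R" (3x3) and "t" (3): a world point X has camera coordinates R X + t; the wrist camera has in their place "tool_from_camera" (4x4, takes a point from camera to tool coordinates, whose origin is the TCP and whose axes are the flange's). Camera axes: x right, y down, z forward; pixel columns grow to the right and rows downward; lengths in mm; the calibration is good to about 2 mm. A picture is of the moment at which its call begins: read the wrist's pose just before it. get_calibration takes no time and is no camera call.
- env.finish_job(): hands the job in; it is judged then, once.
Trained networks look in the newest picture that a camera, given by its name, has taken for a name from the list of things; names that differ only in an ending like _2 or _b are one class to them, and where a whole thing is asked for, a point or a joint stands for the part that bears it (a point fixed in the world has none). Each returns a list of dicts, best first, with "p" (0 to 1); they miss things now and then, are a little off and sometimes report something else, mostly with a low value. They report only what shows in the picture. A call takes as long as a camera call. They do not tell look-alikes from the thing itself.
- env.silhouettes(label, camera): "mask" (480x640 bool, what is visible of it) and "extent" ([centre column, centre row, width, height] in pixels, round what is visible of it).
The state is a dict: "time": time; "q": joint angles; "qvel": joint speeds; "effort": joint torques, N m; "tcp_pos": TCP position; "ee_rot": TCP orientation; "contact_force": force on the tool from outside, world axes, zero at the start; "torque": the same for the moment, N m; "grip_width": finger opening in mm; "finger_force": force on a finger pad.
Only numpy, scipy, OpenCV 4.12 (cv2) and the standard library are available. Lean on these libraries where they do the work, as an engineer would, in place of code of your own. Each camera call takes 0.05 s, during which the arm holds its last target. There are 200 camera calls.

## Working session

There is one attempt and no reset: what is moved stays moved. The work goes in short steps, Python scripts to look and compute and a tool call to move; the robot and the scene stay as the last step left them, time stands still between calls to the robot, and variables do not carry over. Pictures are saved under pics/ and viewed, at most 10 in all, crops included, and the job is handed in when it is done.

Besides the shell and the picture viewer there is one more tool, called after "Request:" in YAML: its name, and indented under it one key for each argument. play_rows: Moves the arm, as the interface text tells. Its arguments: {"type":"object","properties":{"series":{"type":"string"},"force":{"type":"number"}},"required":["series"]}

```bash
ls; mkdir -p pics
cat > h.py <<'E'
import numpy as np, cv2
from station import env
def snap(n):
    s=env.read_state(); p,d=env.camera(n); return s,p,d
def cal(n,s=None):
    c=env.get_calibration(n); K=np.array(c["intrinsics"])
    if n=="wrist":
        T=np.eye(4);T[:3,:3]=s["ee_rot"];T[:3,3]=s["tcp_pos"]
        M=T@np.array(c["tool_from_camera"])
    else:
        R=np.array(c["R"]);t=np.array(c["t"]);M=np.eye(4);M[:3,:3]=R.T;M[:3,3]=-R.T@t
    return K,M
def cloud(n,d,s=None):
    K,M=cal(n,s); v,u=np.mgrid[:480,:640]
    P=np.stack([(u-K[0,2])/K[0,0]*d,(v-K[1,2])/K[1,1]*d,d],-1)
    return P@M[:3,:3].T+M[:3,3]
def proj(n,X,s=None):
    K,M=cal(n,s); x=(np.asarray(X)-M[:3,3])@M[:3,:3]; x=x@K.T; return x[...,:2]/x[...,2:]
E
python3 - <<'E'
from h import *
st=env.read_state();print({k:np.round(v,3).tolist() for k,v in st.items()})
for n in("top","side"):
    s,p,d=snap(n);cv2.imwrite(f"pics/{n}0.png",p[...,::-1]);np.savez(f"{n}0.npz",p=p,d=d)
    C=cloud(n,d)
    for l in("plate","bar","stand","bush","fitting","bottle","cup","jar","airgun","brush"):
        for r in env.silhouettes(l,n)[:3]:
            m=r["mask"]&(d>0); print(n,l,round(r["p"],2),np.round(r["extent"]),np.round(np.median(C[m],0)) if m.any() else 0)
E
```

```text
pics
{'time': 0.0, 'q': [-1.418, 0.088, 1.372, -0.0, 1.684, -0.103], 'qvel': [-0.001, 0.0, 0.001, -0.001, -0.0, -0.0], 'effort': [-0.0, -35.187, -31.327, -0.0, 0.011, -0.0], 'tcp_pos': [139.063, -531.607, 230.121], 'ee_rot': [[0.967, 0.253, -0.0], [0.253, -0.967, 0.002], [0.0, -0.002, -1.0]], 'contact_force': [-0.255, 0.001, -0.064], 'torque': [-0.044, 0.039, 0.03], 'finger_force': 0.0, 'grip_width': 85.415}
top plate 0.69 [377. 274.  65.  69.] [ 442. -155.   16.]
top plate 0.69 [233. 329.  72.  64.] [305. 175.  16.]
top plate 0.57 [270. 230.  51.  62.] [535.  91.  36.]
top stand 0.97 [262. 223.  89. 102.] [565. 137.   6.]
top bush 0.71 [201. 226.  21.  24.] [541. 259.  33.]
top fitting 0.49 [333. 168.  12.  15.] [683. -50.  21.]
top fitting 0.49 [270. 230.  48.  60.] [536.  91.  36.]
top bottle 0.71 [130. 203.  57.  36.] [567. 379. 136.]
top cup 0.81 [498. 196.  38.  39.] [ 622. -440.   37.]
top jar 0.87 [500. 252.  38.  28.] [ 491. -423.   77.]
top airgun 0.85 [450. 326.  48. 102.] [ 307. -340.   23.]
top brush 0.7 [124. 289.  70.  70.] [374. 442.  18.]
top brush 0.64 [262. 222.  89. 108.] [566. 137.   6.]
side plate 0.94 [315. 315.  73.  52.] [ 440. -169.   14.]
side plate 0.86 [334. 246.  56.  15.] [533.  58.  38.]
side plate 0.86 [238. 249.  56.  36.] [305. 160.  13.]
side bar 0.76 [338. 256.  42.   6.] [543.  53.  15.]
side stand 0.59 [342. 242.  96.  62.] [560. 164.   7.]
side stand 0.38 [335. 246.  56.  16.] [533.  58.  39.]
side bush 0.48 [320. 212.  13.   7.] [544. 271.  32.]
side fitting 0.69 [412. 272.  15.  23.] [684. -63.  15.]
side bottle 0.61 [326. 172.  27.  75.] [571. 369.  91.]
side bottle 0.38 [334. 246.  57.  18.] [534.  58.  38.]
side cup 0.74 [448. 375.  43.  54.] [ 616. -442.   47.]
side jar 0.69 [381. 391.  42.  60.] [ 488. -458.   55.]
side airgun 0.79 [268. 376. 125.  58.] [ 296. -353.   21.]
side brush 0.64 [260. 201.  58.  20.] [387. 418.  14.]
```

Run:
```python
from h import *
p=np.load("top0.npz")["p"];d=np.load("top0.npz")["d"]
a=cv2.resize(p[150:370,180:420],None,fx=2.5,fy=2.5,interpolation=cv2.INTER_CUBIC)
cv2.imwrite("pics/crop0.png",a[...,::-1])
C=cloud("top",d)
reg=(C[...,0]>400)&(C[...,0]<720)&(C[...,1]>0)&(C[...,1]<280)&(d>0)
fence=reg&(C[...,2]>64)&(C[...,2]<76); 
print("fence",fence.sum(),cv2.minAreaRect(C[fence][:,:2].astype(np.float32)))
stp=reg&(C[...,2]>56)&(C[...,2]<63);print("stop",stp.sum(),np.median(C[stp],0))
pl=reg&(C[...,2]>22)&(C[...,2]<55)&(C[...,1]<160)
for r in env.silhouettes("plate","top")[:3]:
    if abs(r["extent"][0]-270)<12:
        m=cv2.erode(r["mask"].astype(np.uint8),np.ones((5,5)))>0
        Q=C[m&(d>0)];A=np.c_[Q[:,:2],np.ones(len(Q))];k=np.linalg.lstsq(A,Q[:,2],rcond=None)[0]
        n=np.r_[-k[:2],1];n/=np.linalg.norm(n);print("n",n,np.degrees(np.arccos(n[2])),"c",Q.mean(0))
        Q=C[r["mask"]&(d>0)];print(cv2.minAreaRect(Q[:,:2].astype(np.float32)))
```

```text
fence 522 ((557.2955322265625, 164.96450805664062), (55.029605865478516, 209.30569458007812), 82.2561264038086)
stop 140 [644.0010889  158.33250157  59.68709969]
n [0.03211156 0.2865844  0.9575167 ] 16.760863918665727 c [535.18298111  90.93079575  36.55676406]
((541.2387084960938, 94.04731750488281), (104.25563049316406, 140.74932861328125), 84.26066589355469)
```

View pics/side0.png

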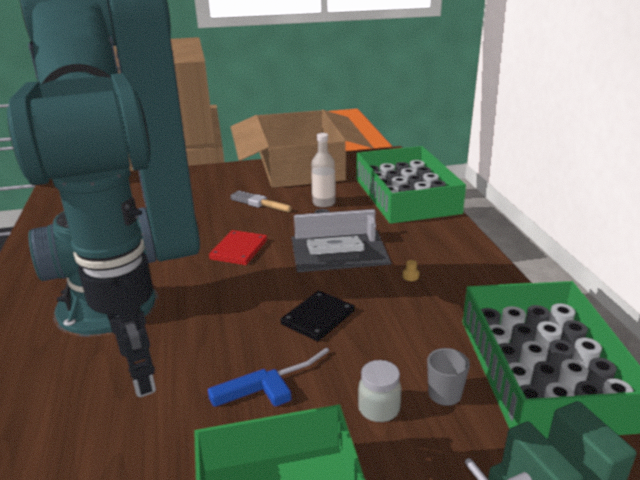

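View pics/top0.png

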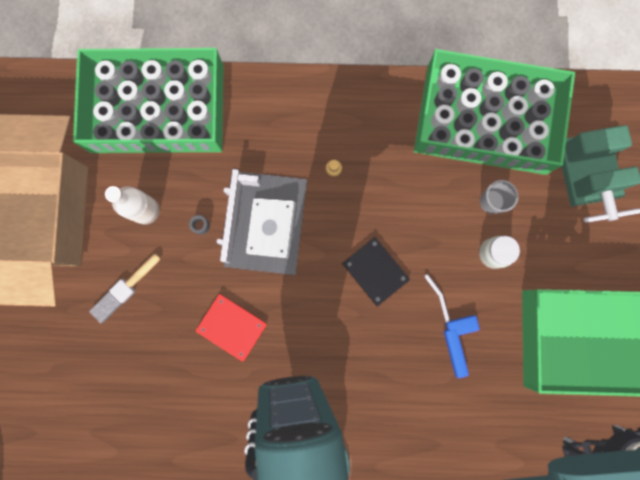

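The side picture shows the stand at (340,240) with the silver plate on it at (335,246). In the top picture the candidates are silver at (270,228), black at (377,271) and red at (232,327). Only the silver one lies in the stand, leaning on the bar. I'll check it in the crop.

Run:
```python
from h import *
print(np.round(env.get_calibration("wrist")["tool_from_camera"],3))
d=np.load("top0.npz")["d"];C=cloud("top",d)
v,u=np.mgrid[:480,:640]
reg=(u>215)&(u<310)&(v>165)&(v<280)&(d>0)
f=np.array([0.111,0.994]);f/=np.linalg.norm(f);g=np.array([-f[1],f[0]]) # stand x,y guess
F=C[reg&(C[...,2]>65)&(C[...,2]<75)]
a=F[:,:2]@f;b=F[:,:2]@g
k=np.median(a);i=abs(a-k)<12;print("fence n",i.sum(),"a",np.percentile(a[i],[2,50,98]),"b",np.percentile(b[i],[1,99]),"slope",np.polyfit(b[i],a[i],1)[0],"z",np.median(F[i,2]))
S=C[reg&(C[...,2]>54)&(C[...,2]<64)];a2=S[:,:2]@f;b2=S[:,:2]@g;i=(b2<b[i].min()+40);print("stop",i.sum(),np.percentile(a2[i],[2,50,98]),np.percentile(b2[i],[2,50,98]))
r=[r for r in env.silhouettes("plate","top") if abs(r["extent"][0]-270)<12] 
import itertools
T=None
B=C[reg&(C[...,2]<9)&(C[...,2]>3)];aa=B[:,:2]@f;bb=B[:,:2]@g;print("base",np.percentile(aa,[1,99]),np.percentile(bb,[1,99]))
pl=reg&(C[...,2]>15)&(C[...,2]<56);P=C[pl];a=P[:,:2]@f;b=P[:,:2]@g
j=(a<k-20)&(b>b2.min()+25)
h=(a-a[j].min())
for lo in np.arange(np.percentile(a[j],1),np.percentile(a[j],99),10):
    q=j&(a>=lo)&(a<lo+10);print(round(lo),q.sum(),np.round(np.median(P[q,2]),1),np.round(np.percentile(b[q],[2,98])))
```

```text
[[   0.      -0.953   -0.303   77.55 ]
 [   1.       0.       0.      -1.424]
 [  -0.      -0.303    0.953 -142.954]
 [   0.       0.       0.       1.   ]]
fence n 492 a [236.05273662 243.07851009 250.06030943] b [-638.63079384 -433.50820166] slope -0.02091539016449356 z 69.25381139767387
stop 116 [194.76177001 219.1698662  242.14966233] [-633.62793798 -626.40162292 -611.28895928]
base [ 69.85186742 281.03221298] [-660.8246209  -412.00675953]
102 265 47.4 [-587. -462.]
112 240 46.6 [-586. -462.]
122 233 43.3 [-585. -461.]
132 236 40.5 [-587. -461.]
142 238 37.3 [-586. -461.]
152 233 34.6 [-585. -460.]
162 231 31.2 [-586. -461.]
172 230 28.2 [-585. -461.]
182 225 25.2 [-585. -461.]
192 195 22.0 [-584. -462.]
```

View pics/crop0.png

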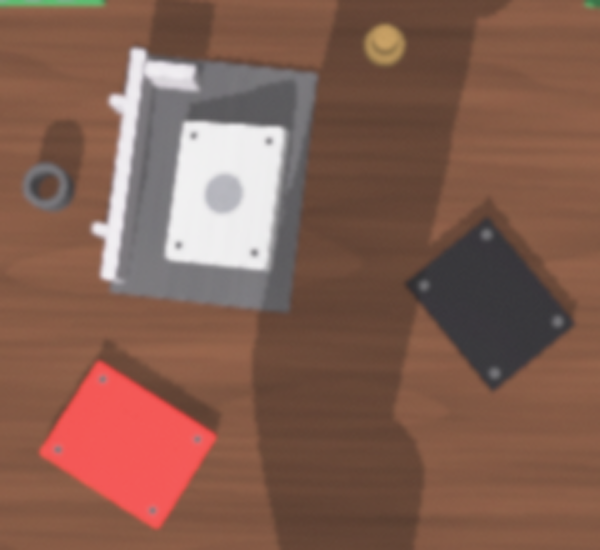

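The crop shows the aluminium plate (silver, crop (228,195)) in the stand, with its +x side facing the fence. The red and black plates lie off the stand and play no part. Moving to a stand-off at the plate's raised edge.

Request:
play_rows:
  series: "4 3.3 -2.5 0.5 0 0 0;4 3.3 -2.5 0.5 0 0 0;4 3.3 -2.5 0.5 0 0 0;4 3.3 -2.5 0.5 0 0 0;4 3.3 -2.5 0.5 0 0 0"
  force: 40

```text
time: 1.7
tcp_pos: [267.9, -368.1, 206.3]
ee_rot: [[0.968, 0.253, 0.0], [0.253, -0.968, -0.001], [0.0, 0.001, -1.0]]
contact_force: [1.1, -0.6, -0.2]
grip_width: 40.0
finger_force: 0.0
```

Request:
play_rows:
  series: "4 3.3 -2.5 0.5 0 0 0;4 3.3 -2.5 0.5 0 0 0;4 3.3 -2.5 0.5 0 0 0;4 3.3 -2.5 0.5 0 0 0;4 3.3 -2.5 0.5 0 0 0"

```text
time: 2.2
tcp_pos: [396.0, -205.3, 181.4]
ee_rot: [[0.967, 0.253, 0.001], [0.253, -0.967, -0.001], [0.001, 0.001, -1.0]]
contact_force: [0.5, -0.0, -0.3]
grip_width: 40.3
finger_force: 0.0
```

Request:
play_rows:
  series: "4 3.3 -2.5 0.5 0 0 0;4 3.3 -2.5 0.5 0 0 0;4 3.3 -2.5 0.5 0 0 0;4 3.3 -2.5 0.5 0 0 0;4 3.3 -2.5 0.5 0 0 0"

```text
time: 2.7
tcp_pos: [524.1, -42.6, 156.3]
ee_rot: [[0.967, 0.253, 0.001], [0.253, -0.967, -0.0], [0.0, 0.001, -1.0]]
contact_force: [-0.6, -1.2, 0.7]
grip_width: 40.3
finger_force: 0.0
```

Request:
play_rows:
  series: "4 0 0 0 0 0 -7;4 0 0 0 0 0 -7;4 0 0 0 0 0 -7;4 0 0 0 0 0 -7;4 0 0 0 0 0 -7"

```text
time: 3.2
tcp_pos: [523.2, -44.0, 156.3]
ee_rot: [[0.643, 0.766, 0.0], [0.766, -0.643, -0.0], [-0.0, 0.0, -1.0]]
contact_force: [-0.3, -0.2, 0.3]
grip_width: 40.0
finger_force: 0.0
```

Request:
play_rows:
  series: "4 0 0 0 0 0 -7;4 0 0 0 0 0 -7;4 0 0 0 0 0 -7;4 0 0 0 0 0 -7;4 0 0 0 0 0 -7"

```text
time: 3.7
tcp_pos: [523.2, -44.1, 156.3]
ee_rot: [[0.088, 0.996, 0.0], [0.996, -0.088, -0.0], [-0.0, 0.0, -1.0]]
contact_force: [-0.9, -0.2, 0.3]
grip_width: 40.1
finger_force: 0.0
```

Request:
play_rows:
  series: "4 0 0 0 0 7 0;4 0 0 0 0 7 0;4 0 0 0 0 7 0;4 0 0 0 0 7 0;4 0 0 0 0 7 0"

```text
time: 4.2
tcp_pos: [523.6, -44.7, 157.3]
ee_rot: [[0.075, 0.996, 0.056], [0.814, -0.094, 0.574], [0.577, 0.003, -0.817]]
contact_force: [-0.6, 0.2, -0.0]
grip_width: 40.1
finger_force: 0.0
```

Request:
play_rows:
  series: "4 0 0 0 0 5 0;4 0 0 0 0 5 0;4 0 0 0 0 5 0;4 0 0 0 0 5 0;4 0 0 0 0 5 0"

```text
time: 4.7
tcp_pos: [523.4, -44.7, 156.5]
ee_rot: [[0.046, 0.996, 0.082], [0.496, -0.094, 0.863], [0.867, 0.001, -0.498]]
contact_force: [-0.0, 0.7, 0.2]
grip_width: 39.7
finger_force: 0.0
```

```bash
cat >> h.py <<'E'
f=np.array([0.095,0.9955,0]);g=np.array([-0.9955,0.095,0]);O=np.array([552.6,106.3,0]);B=np.stack([f,g,[0,0,1]])
def S(X): return (np.asarray(X)-O)@B.T
def W(X): return np.asarray(X)@B+O
E
python3 - <<'E'
from h import *
s,p,d=snap("wrist");cv2.imwrite("pics/w1.png",p[...,::-1]);np.savez("w1.npz",p=p,d=d)
print({k:np.round(s[k],3).tolist() for k in("q","tcp_pos","ee_rot")},"stand",S(s["tcp_pos"]))
C=S(cloud("wrist",d,s));np.save("C1.npy",C)
for l in("plate","bar","stand"):
    for r in env.silhouettes(l,"wrist")[:3]:
        m=r["mask"]&(d>0);Q=C[m];print(l,r["p"],np.round(r["extent"]),np.round(np.percentile(Q,[2,50,98],axis=0)).tolist() if m.any() else 0)
E
```

```text
{'q': [-0.675, 0.343, 1.558, 0.859, 1.863, -0.6], 'tcp_pos': [523.405, -44.664, 156.489], 'ee_rot': [[0.046, 0.996, 0.082], [0.496, -0.094, 0.863], [0.867, 0.001, -0.498]]} stand [-153.05831575   14.72159238  156.48922773]
plate 0.86 [ 99. 232. 165. 116.] [[-28.0, 187.0, 3.0], [31.0, 246.0, 16.0], [107.0, 311.0, 18.0]]
plate 0.7 [327. 259. 159.  75.] [[-65.0, -50.0, 23.0], [-34.0, 12.0, 41.0], [30.0, 74.0, 51.0]]
plate 0.26 [345. 250. 269. 180.] [[-84.0, -112.0, 5.0], [43.0, -13.0, 7.0], [77.0, 109.0, 71.0]]
bar 0.93 [323. 303.  97.   9.] [[-66.0, -26.0, 7.0], [-53.0, 15.0, 12.0], [-53.0, 55.0, 37.0]]
bar 0.69 [328. 262. 160.  79.] [[-66.0, -50.0, 22.0], [-34.0, 12.0, 41.0], [31.0, 75.0, 51.0]]
stand 0.62 [344. 247. 266. 186.] [[-84.0, -112.0, 5.0], [43.0, -13.0, 7.0], [78.0, 109.0, 71.0]]
```

View pics/w1.png

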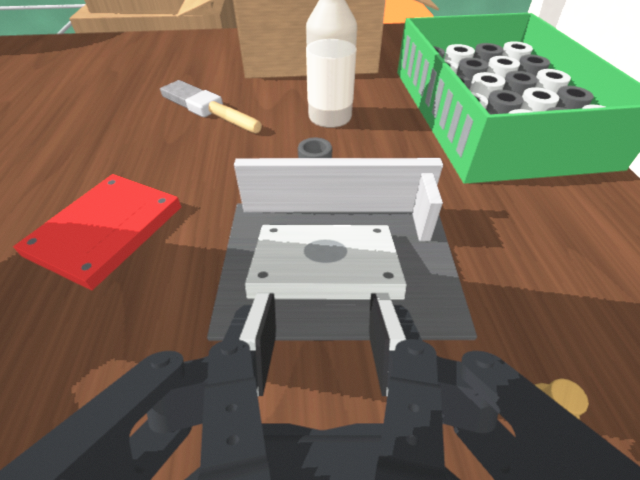

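The picture shows the plate centred at (327,259) between the finger directions, with the fence behind it (340,185) and the stop at the right (427,205). Now going to the pre-insert point.

Request:
play_rows:
  series: "4 -1.5 0 2.1 0 0 0;4 -1.5 0.1 2.1 0 0 0;4 -1.5 0.1 2.1 0 0 0;4 -1.5 0 2.1 0 0 0;4 -1.4 0 2.1 0 0 0"

```text
time: 5.4
tcp_pos: [531.0, 9.9, 40.1]
ee_rot: [[0.043, 0.996, 0.081], [0.501, -0.092, 0.861], [0.864, 0.003, -0.503]]
contact_force: [0.0, 0.7, -0.6]
grip_width: 40.4
finger_force: 0.0
```

Run:
```python
from h import *
C=np.load("C1.npy");x,y,z=C[...,0],C[...,1],C[...,2]
m=(z>25)&(z<62)&(abs(x-70)<8)&(y>-70)&(y<100);k=np.polyfit(y[m],x[m],1);print("fence face",k,np.median(x[m]))
m=(z>20)&(z<55)&(abs(y+85)<9)&(x>35)&(x<62);print("stop",np.percentile(y[m],[5,25,50,75,95]))
m=(z>25)&(z<52)&(x<-60)&(x>-75)&(abs(y)<70);print("near edge",np.percentile(x[m],[2,50,98]),np.percentile(z[m],[2,98]),np.percentile(y[m],[1,99]));k=np.polyfit(y[m],x[m],1);print(k)
s=env.read_state();R=B@s["ee_rot"];print(S(s["tcp_pos"]),R.round(3))
d=np.load("w1.npz")["d"];E=env.get_calibration("wrist");K=np.array(E["intrinsics"]);T=np.array(E["tool_from_camera"])
v,u=np.mgrid[:480,:640];P=np.stack([(u-K[0,2])/K[0,0]*d,(v-K[1,2])/K[1,1]*d,d],-1)@T[:3,:3].T+T[:3,3]
for nm,w in(("L",(u>235)&(u<276)),("R",(u>365)&(u<412))):
    q=w&(v>290)&(v<400)&(d>0)&(P[...,2]>-40)&(P[...,2]<15)&(abs(P[...,0])<20)&(abs(P[...,1])<45);print(nm,q.sum(),np.percentile(P[q],[1,50,99],axis=0).round(1).tolist())
```

```text
fence face [-5.32138286e-03  7.02039730e+01] 70.13747017468702
stop [-86.71972453 -86.52238557 -86.38531237 -86.26817923 -86.07472168]
near edge [-66.12219255 -63.29027478 -60.41745178] [36.32843171 51.09098315] [-51.28654362  68.71516604]
[ 1.89625686e-03 -6.33525718e+01]
[-98.00766073  12.3491382   40.05306102] [[ 0.503  0.003  0.864]
 [ 0.004 -1.     0.001]
 [ 0.864  0.003 -0.503]]
L 2442 [[-9.5, -32.5, -39.3], [8.3, -21.5, -25.7], [12.7, -20.0, -2.8]]
R 2497 [[-9.3, 19.6, -39.3], [8.2, 21.1, -25.6], [12.7, 32.5, -2.8]]
```

Request:
play_rows:
  series: "4 0 0 0.9 0 0 0;4 0 0 0.9 0 0 0;4 0 0 0.9 0 0 0;4 0 0 0.8 0 0 0;4 0 0 0.6 0 0 0"

```text
time: 5.9
tcp_pos: [534.0, 45.1, 19.7]
ee_rot: [[0.045, 0.996, 0.081], [0.499, -0.093, 0.862], [0.866, 0.002, -0.501]]
contact_force: [0.4, 1.0, -1.0]
grip_width: 40.3
finger_force: 0.0
```

Fingertip is under the edge without contact. Starting to lift along the arc about the far edge.

Request:
play_rows:
  series: "4 0.78 0 -0.16 0 0 0;4 0.8 0 -0.1 0 0 0;4 0.8 0 -0.03 0 0 0;4 0.8 0 0.04 0 0 0;4 0 0 0 0 0 0"

```text
time: 6.4
tcp_pos: [535.3, 58.6, 49.4]
ee_rot: [[0.044, 0.996, 0.082], [0.499, -0.093, 0.862], [0.866, 0.003, -0.501]]
contact_force: [0.0, -1.5, -1.9]
grip_width: 39.9
finger_force: 0.9
```

```bash
cat > look.py <<'E'
from h import *
import sys
s,p,d=snap("side");sv=sys.argv[1];cv2.imwrite(f"pics/{sv}_s.png",cv2.resize(p[190:300,270:430],None,fx=5,fy=5,interpolation=cv2.INTER_CUBIC)[...,::-1])
sw,pw,dw=snap("wrist");cv2.imwrite(f"pics/{sv}_w.png",pw[...,::-1])
print("tcp",S(s["tcp_pos"]).round(1),"F",np.round(B@s["contact_force"],1))
for n,dd,ss in(("side",d,None),("wrist",dw,sw)):
    C=S(cloud(n,dd,ss));env_l=env.silhouettes("plate",n)
    for r in env_l[:3]:
        m=cv2.erode(r["mask"].astype(np.uint8),np.ones((3,3)))>0;m&=dd>0;Q=C[m]
        if len(Q)<30: continue
        c=np.median(Q,0)
        if abs(c[0])>110 or abs(c[1])>80: continue
        Q=Q[np.linalg.norm(Q-c,axis=1)<90]
        # RANSAC plane
        rng=np.random.default_rng(0);best=None
        for _ in range(200):
            a=Q[rng.choice(len(Q),3)];nn=np.cross(a[1]-a[0],a[2]-a[0]);l=np.linalg.norm(nn)
            if l<50: continue
            i=abs((Q-a[0])@(nn/l))<1.5
            if best is None or i.sum()>best.sum(): best=i
        q=Q[best];u=np.linalg.svd(q-q.mean(0),full_matrices=False)[2][2];u*=np.sign(u[0]) or 1
        print(n,round(r["p"],2),len(Q),best.sum(),"n",u.round(3),"c",q.mean(0).round(1),"lo/hi",np.percentile(q,[1,99],axis=0).round(0).tolist())
E
python3 look.py l1
```

```text
tcp [-49.1  12.7  49.4] F [-1.5 -0.2 -1.9]
side 0.39 34 16 n [0.989 0.138 0.051] c [-44.4  49.7  69.4] lo/hi [[-47.0, 38.0, 65.0], [-42.0, 60.0, 73.0]]
wrist 0.76 21922 12288 n [0.555 0.001 0.832] c [-17.8  12.4  60.3] lo/hi [[-42.0, -49.0, 26.0], [32.0, 74.0, 76.0]]
```

Request:
play_rows:
  series: "4 0.1 0 0.5 0 0 0;4 0.1 0 0.6 0 0 0;4 0.79 0 0.08 0 0 0;4 0.78 0 0.15 0 0 0;4 0 0 0 0 0 0"

```text
time: 7.1
tcp_pos: [536.6, 79.7, 57.7]
ee_rot: [[0.045, 0.996, 0.08], [0.498, -0.091, 0.862], [0.866, 0.001, -0.5]]
contact_force: [-0.2, -1.3, -1.3]
grip_width: 40.0
finger_force: 0.8
```

```bash
python3 look.py l2
```

```text
tcp [-28.   13.4  57.7] F [-1.3  0.1 -1.3]
wrist 0.98 16381 14050 n [ 0.676 -0.003 -0.737] c [-28.6  13.3  84.9] lo/hi [[-34.0, -50.0, 79.0], [-23.0, 76.0, 90.0]]
```

Request:
play_rows:
  series: "4 0.88 0 0.33 0 0 0;4 0.84 0 0.42 0 0 0;4 0.8 0 0.5 0 0 0;4 0 0 0 0 0 0;4 0 0 0 0 0 0"

```text
time: 7.8
tcp_pos: [539.0, 102.5, 72.8]
ee_rot: [[0.045, 0.996, 0.081], [0.498, -0.092, 0.862], [0.866, 0.001, -0.5]]
contact_force: [-0.7, -1.2, 0.1]
grip_width: 39.7
finger_force: 0.4
```

```bash
python3 look.py l3
```

```text
tcp [-5.1 13.2 72.8] F [-1.2  0.6  0.1]
side 0.53 177 87 n [ 0.914 -0.032  0.405] c [21.7 61.9 28.2] lo/hi [[-10.0, 38.0, 7.0], [32.0, 77.0, 97.0]]
wrist 0.62 19205 13197 n [ 0.432 -0.001 -0.902] c [ -1.3  12.6 100.1] lo/hi [[-8.0, -50.0, 96.0], [6.0, 75.0, 104.0]]
```

Request:
play_rows:
  series: "4 0.6 0 0.45 0 0 0;4 0.56 0 0.5 0 0 0;4 0.37 0 0.37 0 0 0;4 0.18 0 0.2 0 0 0;4 0.17 0 0.2 0 0 0"

```text
time: 8.5
tcp_pos: [541.0, 126.8, 80.0]
ee_rot: [[0.046, 0.996, 0.08], [0.498, -0.093, 0.862], [0.866, 0.0, -0.5]]
contact_force: [0.7, 0.5, -0.3]
grip_width: 39.9
finger_force: 0.0
```

Request:
play_rows:
  series: "4 0.12 0 0.17 0 0 0;4 0.12 0 0.17 0 0 0;4 0 0 0 0 0 0;4 0 0 0 0 0 0;4 0 0 0 0 0 0"

```text
time: 9.0
tcp_pos: [541.6, 130.2, 80.2]
ee_rot: [[0.047, 0.996, 0.081], [0.498, -0.093, 0.862], [0.866, -0.0, -0.5]]
contact_force: [-0.1, 0.2, 0.4]
grip_width: 40.1
finger_force: 0.0
```

```bash
python3 look.py l4
```

```text
tcp [22.8 13.3 80.2] F [0.2 0.2 0.4]
side 0.93 397 139 n [ 0.952 -0.025 -0.304] c [46.  50.  48.3] lo/hi [[33.0, 16.0, 11.0], [64.0, 76.0, 102.0]]
wrist 0.96 36209 33069 n [ 0.952  0.006 -0.306] c [53.6 12.4 72. ] lo/hi [[36.0, -50.0, 15.0], [65.0, 75.0, 106.0]]
```

The plate has fallen past upright and leans on the fence, about 18° over, with its foot about 21 mm short. Backing off and steepening the tool.

Request:
play_rows:
  series: "4 0 0 -1.5 0 0 0;4 0 0 -1.5 0 0 0;4 0 0 -1.5 0 0 0;4 0 0 -1.5 0 0 0;4 0 0 0 0 -5 0"

```text
time: 9.7
tcp_pos: [536.9, 75.2, 109.5]
ee_rot: [[0.058, 0.995, 0.079], [0.572, -0.098, 0.814], [0.818, -0.002, -0.575]]
contact_force: [-1.1, -0.0, -0.4]
grip_width: 39.8
finger_force: 0.0
```

Request:
play_rows:
  series: "4 0 0 0 0 -5 0;4 0 0 0 0 -5 0;4 0 0 0 0 -5 0;4 0 0 0 0 0 0;4 0 0 0 0 0 0"

```text
time: 10.2
tcp_pos: [536.7, 78.2, 110.9]
ee_rot: [[0.071, 0.996, 0.061], [0.762, -0.093, 0.64], [0.643, 0.001, -0.766]]
contact_force: [-0.5, 0.0, -0.1]
grip_width: 40.1
finger_force: 0.0
```

```bash
python3 look.py l5
python3 - <<'E'
from h import *
s,p,d=snap("wrist");C=S(cloud("wrist",d,s))
m=(d>0)&(C[...,2]>19)&(C[...,2]<28)&(C[...,0]>-80)&(C[...,0]<20)&(abs(C[...,1]-10)<90);print("bar top",m.sum(),np.percentile(C[m],[2,50,98],axis=0).round(1) if m.any() else 0)
print((B@s["ee_rot"]).round(3))
E
```

```text
tcp [-29.5  13.1 110.9] F [-0.   0.5 -0.1]
side 0.83 1176 446 n [ 0.961  0.002 -0.278] c [43.9 17.1 42.5] lo/hi [[34.0, -46.0, 12.0], [57.0, 74.0, 84.0]]
wrist 0.58 26979 23705 n [ 0.952  0.006 -0.305] c [52.3 12.5 67.9] lo/hi [[35.0, -50.0, 14.0], [66.0, 75.0, 106.0]]
bar top 4108 [[-53.2 -17.2  23. ]
 [-42.1  14.2  24.4]
 [-30.   45.   25.9]]
[[ 0.765  0.001  0.644]
 [-0.001 -1.     0.002]
 [ 0.644 -0.002 -0.765]]
```

View pics/l5_w.png

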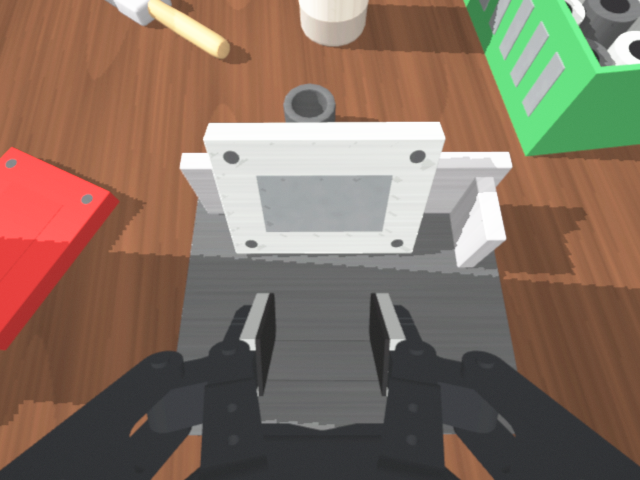

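Request:
play_rows:
  series: "4 -0.58 0 2.06 0 0 0;4 -0.58 0 2.06 0 0 0;4 -0.58 0 2.06 0 0 0;4 -0.58 0 2.06 0 0 0;4 -0.56 0 2 0 0 0"

```text
time: 10.95
tcp_pos: [540.4, 122.2, 11.9]
ee_rot: [[0.073, 0.996, 0.059], [0.762, -0.094, 0.64], [0.643, -0.001, -0.766]]
contact_force: [-0.0, 0.6, -0.3]
grip_width: 39.7
finger_force: 0.0
```

Request:
play_rows:
  series: "4 0.3 0 0.26 0 0 0;4 0.3 0 0.26 0 0 0;4 0.3 0 0.26 0 0 0;4 0.3 0 0.26 0 0 0;4 0.3 0 0.26 0 0 0"

```text
time: 11.45
tcp_pos: [542.8, 141.3, 13.0]
ee_rot: [[0.071, 0.996, 0.061], [0.764, -0.093, 0.638], [0.641, 0.001, -0.768]]
contact_force: [-0.5, -3.5, -1.0]
grip_width: 40.1
finger_force: 1.4
```

```bash
python3 look.py l6
```

```text
tcp [33.9 13.1 13. ] F [-3.5  0.2 -1. ]
side 0.68 314 118 n [ 0.969  0.024 -0.248] c [51.4 57.8 61.1] lo/hi [[38.0, 0.0, 11.0], [61.0, 78.0, 98.0]]
wrist 0.81 103785 86774 n [ 0.97   0.004 -0.243] c [55.1 12.7 77. ] lo/hi [[40.0, -50.0, 17.0], [64.0, 75.0, 107.0]]
```

Request:
play_rows:
  series: "4 0.2 0 0.17 0 0 0;4 0.2 0 0.17 0 0 0;4 0.2 0 0.17 0 0 0;4 0.2 0 0.17 0 0 0;4 0.2 0 0.17 0 0 0"

```text
time: 12.15
tcp_pos: [543.7, 154.8, 12.7]
ee_rot: [[0.071, 0.996, 0.059], [0.764, -0.093, 0.639], [0.642, -0.0, -0.767]]
contact_force: [-4.1, -15.2, 4.9]
grip_width: 40.1
finger_force: 7.6
```

```bash
python3 look.py l7
```

```text
tcp [47.4 13.5 12.7] F [-15.5   2.6   4.9]
side 0.82 228 91 n [ 1.    -0.003  0.003] c [52.5 55.8 68.5] lo/hi [[51.0, 3.0, 9.0], [54.0, 77.0, 104.0]]
wrist 0.76 85067 52953 n [ 1.     0.006 -0.008] c [54.  12.8 81.7] lo/hi [[53.0, -49.0, 22.0], [56.0, 75.0, 107.0]]
```

The plate is now upright and flat against the fence: face normal (1, 0, 0), back face at x = 54. Next I go round to its near end, to push it along the fence to the stop.

Request:
play_rows:
  series: "4 -0.6 0 -0.5 0 0 0;0 -0.6 0 -0.5 0 0 0;0 1.1 0 -1.3 0 0 0;0 0 -4.5 0 0 0 0;0 0 -4.5 0 0 0 0"

```text
time: 12.85
tcp_pos: [453.7, 147.8, 32.1]
ee_rot: [[0.069, 0.996, 0.063], [0.763, -0.093, 0.64], [0.643, 0.004, -0.766]]
contact_force: [-0.7, 0.9, -0.2]
grip_width: -0.1
finger_force: 0.0
```

Request:
play_rows:
  series: "0 0 0 0 0 0 0;0 0.7 0 0.55 0 0 0;0 0.7 0 0.55 0 0 0;0 0.65 0 0.55 0 0 0;0 0 0 0 0 0 0"

```text
time: 13.35
tcp_pos: [456.2, 175.2, 31.2]
ee_rot: [[0.069, 0.996, 0.06], [0.763, -0.091, 0.64], [0.643, 0.002, -0.766]]
contact_force: [-0.3, 0.4, 0.8]
grip_width: -0.1
finger_force: 0.0
```

```bash
python3 look.py l8
```

```text
tcp [ 59.5 102.5  31.2] F [0.4 0.4 0.8]
side 0.89 1349 515 n [1.    0.005 0.003] c [52.9  5.7 52.9] lo/hi [[51.0, -47.0, 8.0], [55.0, 74.0, 105.0]]
wrist 0.73 28066 15521 n [ 1.    -0.003 -0.008] c [53.9 44.3 76.2] lo/hi [[53.0, -10.0, 16.0], [56.0, 78.0, 107.0]]
```

View pics/l8_w.png

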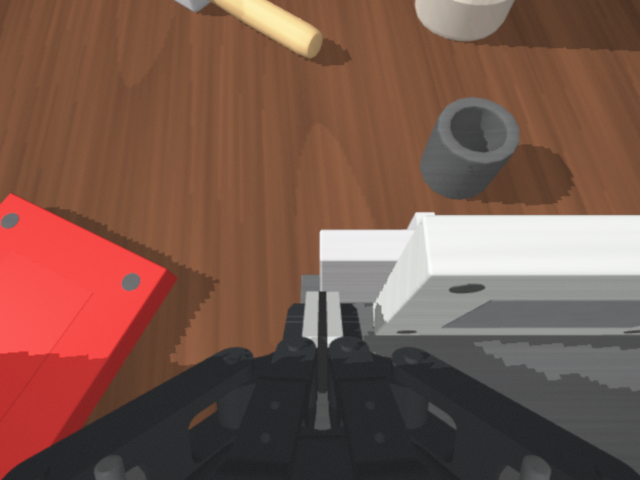

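The closed fingertips at (322,300) stand just beside the plate's end at (378,320), clear of the fence. Pushing along the fence.

Request:
play_rows:
  series: "0 -0.15 0.4 -0.13 0 0 0;0 0 0.5 0 0 0 0;0 0 0.4 0 0 0 0;0 0 0.4 0 0 0 0;0 0 0.4 0 0 0 0"

```text
time: 14.05
tcp_pos: [474.4, 170.3, 30.1]
ee_rot: [[0.072, 0.996, 0.055], [0.763, -0.091, 0.641], [0.643, -0.004, -0.766]]
contact_force: [-5.9, -2.7, 3.6]
grip_width: 0.1
finger_force: 3.0
```

Request:
play_rows:
  series: "0 0 0.4 0 0 0 0;0 0 0.4 0 0 0 0;0 0 0.4 0 0 0 0;0 0 0.3 0 0 0 0;0 0 0 0 0 0 0"

```text
time: 14.55
tcp_pos: [490.2, 168.8, 30.2]
ee_rot: [[0.072, 0.996, 0.058], [0.763, -0.092, 0.64], [0.643, -0.002, -0.766]]
contact_force: [-4.4, -0.9, 1.6]
grip_width: 0.0
finger_force: 1.8
```

```bash
python3 look.py l9
```

```text
tcp [56.3 68.  30.2] F [-1.3  4.3  1.6]
side 0.92 1104 392 n [1.    0.012 0.005] c [ 51.7 -24.9  51.9] lo/hi [[50.0, -68.0, 9.0], [54.0, 48.0, 105.0]]
wrist 0.69 32857 19425 n [ 1.     0.001 -0.012] c [54.1 15.1 77.7] lo/hi [[53.0, -42.0, 17.0], [57.0, 55.0, 107.0]]
```

Request:
play_rows:
  series: "0 0 0.3 0 0 0 0;0 0 0.3 0 0 0 0;0 0 0.2 0 0 0 0;0 0 0.1 0 0 0 0;0 0 0.1 0 0 0 0"

```text
time: 15.25
tcp_pos: [500.8, 167.9, 30.3]
ee_rot: [[0.071, 0.996, 0.06], [0.763, -0.093, 0.64], [0.643, -0.0, -0.766]]
contact_force: [-3.9, -1.4, 0.8]
grip_width: -0.2
finger_force: 1.8
```

Request:
play_rows:
  series: "0 0 0.05 0 0 0 0;0 0 0.05 0 0 0 0;0 0 0.05 0 0 0 0;0 0 0 0 0 0 0;0 0 0 0 0 0 0"

```text
time: 15.75
tcp_pos: [501.6, 167.8, 30.3]
ee_rot: [[0.072, 0.996, 0.058], [0.763, -0.092, 0.64], [0.643, -0.001, -0.766]]
contact_force: [-4.8, -1.9, 1.7]
grip_width: -0.2
finger_force: 2.5
```

Request:
play_rows:
  series: "0 0 0.06 0 0 0 0;0 0 0.06 0 0 0 0;0 0 0.06 0 0 0 0;0 0 0 0 0 0 0;0 0 0 0 0 0 0"

```text
time: 16.25
tcp_pos: [501.9, 167.9, 30.1]
ee_rot: [[0.072, 0.996, 0.055], [0.763, -0.09, 0.641], [0.643, -0.004, -0.766]]
contact_force: [-9.8, -3.6, 3.7]
grip_width: -0.2
finger_force: 4.5
```

```bash
python3 look.py l10
```

```text
tcp [56.5 56.3 30.1] F [-4.5  9.4  3.7]
side 0.82 1194 481 n [1.    0.02  0.007] c [ 52.9 -36.2  54.6] lo/hi [[51.0, -81.0, 9.0], [55.0, 37.0, 105.0]]
wrist 0.98 33122 19024 n [ 1.     0.001 -0.008] c [54.   3.4 76.8] lo/hi [[53.0, -53.0, 17.0], [56.0, 43.0, 107.0]]
```

The force rose to 10 N with almost no movement, and the plate's end is at y = -86.5, matching the stop's measured face at -86.4, so it's seated. Backing off.

Request:
play_rows:
  series: "0 0 -0.3 0 0 0 0;0 0 -1 0 0 0 0;0 0 -2 0 0 0 0;0 0 0 -3 0 0 0;0 0 0 -4 0 0 0"

```text
time: 16.95
tcp_pos: [465.3, 126.6, 83.5]
ee_rot: [[0.073, 0.996, 0.057], [0.762, -0.092, 0.641], [0.644, -0.003, -0.765]]
contact_force: [0.6, 0.7, 0.5]
grip_width: -0.3
finger_force: 0.0
```

Request:
play_rows:
  series: "0 0 2 -4 0 0 0;0 0 2 -4 0 0 0;0 0 2 -4 0 0 0;0 0 0 0 0 0 0;0 0 0 0 0 0 0"

```text
time: 17.45
tcp_pos: [520.4, 42.8, 176.8]
ee_rot: [[0.071, 0.996, 0.063], [0.763, -0.095, 0.639], [0.642, 0.003, -0.766]]
contact_force: [-0.5, 0.4, -0.1]
grip_width: -0.0
finger_force: 0.0
```

```bash
python3 look.py l11
python3 - <<'E'
from h import *
s,p,d=snap("wrist");C=S(cloud("wrist",d,s));x,y,z=C[...,0],C[...,1],C[...,2]
m=(d>0)&(z>103)&(z<110)&(abs(x-60)<25);print("top edge",np.percentile(C[m],[1,50,99],axis=0).round(1).tolist());i=m&(abs(z-np.median(z[m]))<2)
print(cv2.minAreaRect(C[i][:,:2].astype(np.float32)))
m=(d>0)&(z>25)&(z<62)&(abs(x-70)<6)&(y>50)&(y<100);print("fence",np.median(x[m]),m.sum())
m=(d>0)&(z>56)&(z<63)&(x>25)&(x<50)&(y<-75)&(y>-105);print("stop top y",np.percentile(y[m],[2,98]))
E
```

```text
tcp [-66.3  26.  176.8] F [ 0.4  0.5 -0.1]
side 0.96 1658 693 n [ 1.    -0.003 -0.002] c [ 53.3 -18.1  57.1] lo/hi [[52.0, -80.0, 8.0], [55.0, 42.0, 105.0]]
wrist 0.68 11497 8979 n [ 1.     0.006 -0.004] c [ 54.2 -21.1  67.6] lo/hi [[53.0, -83.0, 12.0], [56.0, 41.0, 107.0]]
top edge [[53.6, -84.4, 103.2], [60.7, -21.1, 106.3], [70.0, 42.2, 107.7]]
((61.873390197753906, -21.305587768554688), (130.03797912597656, 17.352937698364258), 89.96415710449219)
fence 69.74525062140354 1171
stop top y [-97.88430566 -86.254327  ]
```

View pics/l11_w.png

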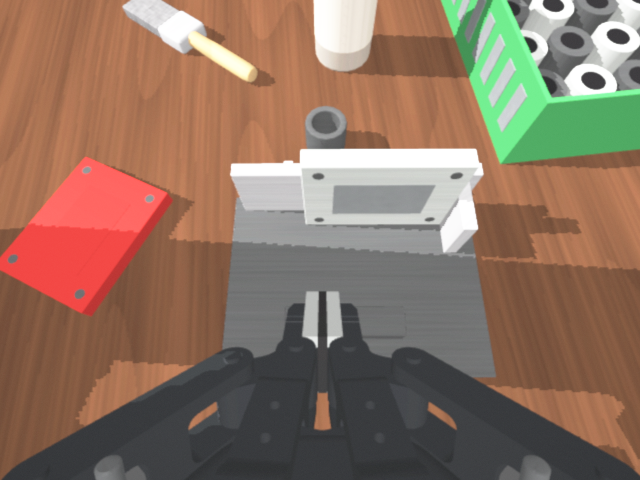

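The picture shows the plate standing upright at (390,190), flat on the fence and with its end at the stop (458,225). Nothing else on the bench has moved and the arm is clear. Handing in.

```bash
python3 -c "
from station import env
print(env.finish_job())"
```

```text
the job is handed in; nothing more can be done
None
```

The job is handed in: the aluminium plate stands by itself on its long edge, its former upper face flat against the fence and its end touching the stop, at about 17.5 s of the 64 s allowed.

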